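# Square a box up in the labelling jig and turn the label template over onto it

### The job

Get the small cardboard box that stands on the labelling jig's board ready for its label. Push it along the board, never picking it up, until it sits flush against both the hinge spine and the end stop; only then turn the hinged metal template leaf over its spine and press it down flat on top of the box, without crushing the box. Leave the box in its corner and the other things on the bench where they are.

Things in the scene. Friction and masses are not known exactly. Their poses are not given: they have to be found in the camera images.
- jig: labelling jig, its plywood board screwed to the bench. Origin: on the bench top, below the hinge axis. x runs along the spine, about away from the robot, y about to the robot's left, z up. The board is 10 mm thick and spans x -105 to +80 mm, y -165 to +75 mm; the box slides on it
- nest (a point): where the box's centre is when it is home (fixed point of the jig, axes as the jig's): jig x +21.5, y -48, z +30 mm, in the corner of the spine's face at jig y = -12 mm and the end stop's face at jig x = +50 mm
- hinge (a point): middle of the hinge axis on top of the spine (fixed): jig x +21.5, y 0, z +53 mm; the axis runs along the jig's x. The spine is a wooden bar, jig x -36 to +80 mm, y -12 to +12 mm, 47 mm high; the steel hinge barrels reach z = 58 mm
- end_stop (a point): top of the end stop's face that the box comes to (fixed): a low wooden bar across the board's far end, jig x +50 to +62 mm, y -128 to -16 mm, up to z = 26 mm
- rest (a point): top of the wooden rest that carries the parked leaf (fixed): jig x -29 to +72 mm, y +50 to +64 mm, top at z = 50 mm. Beyond it the parked leaf overhangs by 68 mm, and the board's edge by 57 mm, with 48 mm of free height under its edge
- leaf (a joint): angle of the template leaf, rad: 0 parked level on the rest (spine's +y side), 1.57 upright, 3.14 turned over, level on the box (-y side); stops at 0 and 3.2, starts at 0 to 0.3. Aluminium plate, 150 g, 5 mm thick, 100 mm wide (jig x -28.5 to +71.5 mm). Stiff friction hinge: it stays at any angle it is left at; 2 to 3 N at the free edge turns it
- leaf_edge (a point): middle of the leaf's free edge, outer face, 132 mm from the hinge axis (moves with the leaf). The leaf's mid-plane passes through the axis. Its outermost 8 mm is a round black trim 8 mm thick; from 65 to 124 mm off the axis it is plain plate; at 31 to 65 mm is a label window, 50 mm wide, centred
- box_center (a point): centre of the cardboard box to be labelled, 57 (its x) x 72 (its y) x 40 mm, about 150 g, the only box on the jig's board. It starts 20 to 55 mm short of home along the jig's x and 20 to 45 mm along its y, turned by up to 0.3 rad; home, its axes are parallel to the jig's
- next_box_a_center (a point): centre of a waiting small cardboard box, 50 x 66 x 46 mm, on the bench right of the jig; leave it
- next_box_b_center (a point): centre of a waiting flatter small cardboard box, 52 x 68 x 36 mm, on the bench right of the jig; leave it
- label_roll_center (a point): centre of an upright white roll of labels, 66 mm across, 60 mm high, right of the jig; leave it
- tape_measure_center (a point): centre of a tape measure, 68 x 71 x 35 mm, on the bench left of the jig; leave it
There are look-alikes about, which are no part of the job. Leave any purple or yellow look-alike of the part that bears box_center alone.

How it is judged:
By the outcome, as a careful person would: the job done as asked, in the order asked, and still so for the second after the job is handed in, with the robot touching nothing.
It also fails if it takes over 67 s, if anything falls off the work surface, if the arm or the gripper's body presses on something with over 40 N, if the wrist force passes 120 N, or if a joint passes its speed limit or range.

### The arm

A 6-joint arm with a two-finger parallel gripper is mounted at the origin on a cart in front of the work surface, level with it; the furniture and walls round the work are solid. World frame = base frame: x ahead of the robot, y to its left, z up, the work surface at z = 0. Lengths are in m, angles in rad, forces in N, time in s.
With the tool pointing down it reaches from about 0.225 to 0.875 m from the base axis. Payload 3.4 kg.
Tool frame: the origin (TCP) lies midway between the tips of the shut fingers; the grasp point (between the pads) lies 19 mm behind it; z points along the fingers, y is the line along which they close (so a half turn about z gives the same grasp; the last joint's range is limited). The gripper opens to 85 mm and grips with 20 to 120 N. Pads are 22 mm wide; open, the fingers measure 114 mm over their backs; the gripper's body (76 mm by 85 mm) begins 54 mm behind the grasp point. The pads swing forward as they close: fully open they stand 13 mm farther back than shut.
Start: joints at [-1.294, 0.276, 1.505, -0, 1.361, -0.121], TCP at [0.223, -0.53, 0.231] pointing down, gripper open.
Joint ranges: [-2.89, 2.89], [-0.75, 2.08], [0.22, 2.7], [-1.18, 4.32], [0.11, 2.71], [-2.7, 2.7]. Speed limits (rad/s): [2.57, 2.57, 3.14, 3.14, 3.14, 3.14].

### API

Orientations are given as a unit quaternion [w, x, y, z].
In Python, from rig import * gives the robot as it stands.
- The arm moves only by the tool apply_moves, never from a script. Its argument "steps" is one flat list of numbers, 4 for each row, row after row: the shift along the world's x, y, z in cm, then the turn about the world's z in degrees. A call has 1 to 8 rows; each row is the pose to reach, as a shift and turn from the pose commanded when the call began; what a row does not reach only later rows make up. A row lasts 1/12 s, in which the tool goes at most 41.7 mm and 7.16 degrees, less where a joint would pass 70% of its speed; a pose out of reach is approached as far as the arm can. A call with a gripper value outside its range is refused whole. "jaw" is the closure in counts, from 0 (fully open) to 255 (shut), set as the call begins (left out, the last holds). The fingers move at their own pace and stop on an object; "newtons" is the grip in N (left out, the last holds). Time passes only in rows, so rows that repeat a pose let the fingers close. It gives the time, the measured TCP pose, the force, the opening and the grip force at its end, in the units of the state.
- get_state(): the state, without advancing time (a new reading comes with each control period).
- get_image(name): name is "scene" or "top" or "wrist"; returns the picture (384x512x3 uint8, red, green, blue); there is no depth.
- calibration(name): a dict with "fx", "fy", "cx", "cy" (pixels), "k1" (the pictures are not rectified: a ray, as slopes to the right and down, at radius r is drawn at 1 + k1 r^2 times it, then the intrinsics apply), "xyz" and "rotation" of the camera in the world. Camera axes: x right, y up, looking along -z (the intrinsics and any distortion apply to the point x, -y, -z); pixel columns grow to the right and rows downward; lengths in m; the calibration is good to about 2 mm. A picture is of the moment at which its call begins: read the wrist's pose just before it. calibration takes no time and is no camera call; for the wrist camera it gives the pose at the moment of the call.
- sign_off(): hands the job in; it is judged then, once.
The state is a dict: "clock": time; "qpos": joint angles; "qd": joint speeds; "effort": joint torques, N m; "position": TCP position; "ee_rot": TCP orientation; "contact_force": force on the tool from outside, world axes, zero at the start; "moment": the same for the moment, N m; "width": finger opening in m; "gripper_force": force on a finger pad.
Only numpy, scipy, OpenCV 4.12 (cv2) and the standard library are available. Lean on these libraries where they do the work, as an engineer would, in place of code of your own. Each camera call takes 0.05 s, during which the arm holds its last target. There are 200 camera calls.

## Working session

There is one attempt and no reset: what is moved stays moved. The work goes in short steps, Python scripts to look and compute and a tool call to move; the robot and the scene stay as the last step left them, time stands still between calls to the robot, and variables do not carry over. Pictures are saved under pics/ and viewed, at most 10 in all, crops included, and the job is handed in when it is done.

Besides the shell and the picture viewer there is one more tool, called after "Request:" by a JSON object that holds its "fn" and its "kwargs", one argument or row to a line. apply_moves: Moves the arm, as the interface text tells. Its arguments: {"type":"object","properties":{"steps":{"type":"array","items":{"type":"number"}},"jaw":{"type":"number"},"newtons":{"type":"number"}},"required":["steps"]}

```bash
mkdir -p pics; ls; python3 - <<'E'
from rig import *
import cv2,numpy as np
s=get_state();print(s)
for n in("scene","top"):
    im=get_image(n);cv2.imwrite(f"pics/{n}0.png",im[:,:,::-1]);c=calibration(n);print(n,c)
    print(im.shape)
E
```

```text
pics
{'clock': 0.0, 'qpos': array([-1.29401537e+00,  2.76585171e-01,  1.50616253e+00, -1.06984402e-05,
        1.36072285e+00, -1.20995741e-01]), 'qd': array([-1.45826049e-03, -7.51031267e-08,  4.51412933e-04,  9.30712707e-04,
        5.60038123e-04, -1.17903773e-03]), 'effort': array([-2.83913096e-04, -4.16776299e+01, -2.45809740e+01, -9.99442977e-05,
        1.11137959e-02, -2.36894024e-06]), 'position': array([ 0.22257895, -0.52957306,  0.23043362]), 'ee_rot': array([-9.35692892e-04,  9.80286169e-01,  1.97580730e-01, -7.82778003e-05]), 'contact_force': array([-1.94473859,  0.63760656,  0.28655253]), 'moment': array([-0.02210686, -0.10648331,  0.01899335]), 'gripper_force': 0.0, 'width': 0.08561626944277313}
scene {'fx': 449.3494539280152, 'fy': 449.3494539280152, 'cx': 248.33571076219545, 'cy': 189.42245302875546, 'k1': -0.11801880083439635, 'xyz': array([-0.6823789 ,  0.78699695,  0.79125735]), 'rotation': array([-0.41157706, -0.24572067,  0.47193501,  0.73993447])}
(384, 512, 3)
top {'fx': 348.5770443959965, 'fy': 348.5770443959965, 'cx': 258.02864359001245, 'cy': 193.28538023113765, 'k1': 0.036333879557091775, 'xyz': array([ 4.37347668e-01, -3.32541993e-04,  1.14257507e+00]), 'rotation': array([-0.69893121, -0.04647732,  0.03800549,  0.71266444])}
(384, 512, 3)
```

```bash
python3 - <<'E'
import cv2,numpy as np
a=cv2.imread("pics/top0.png");cv2.imwrite("pics/top0b.png",cv2.resize(a,(800,600),interpolation=cv2.INTER_CUBIC))
E
```

```text
(no output)
```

View pics/top0b.png

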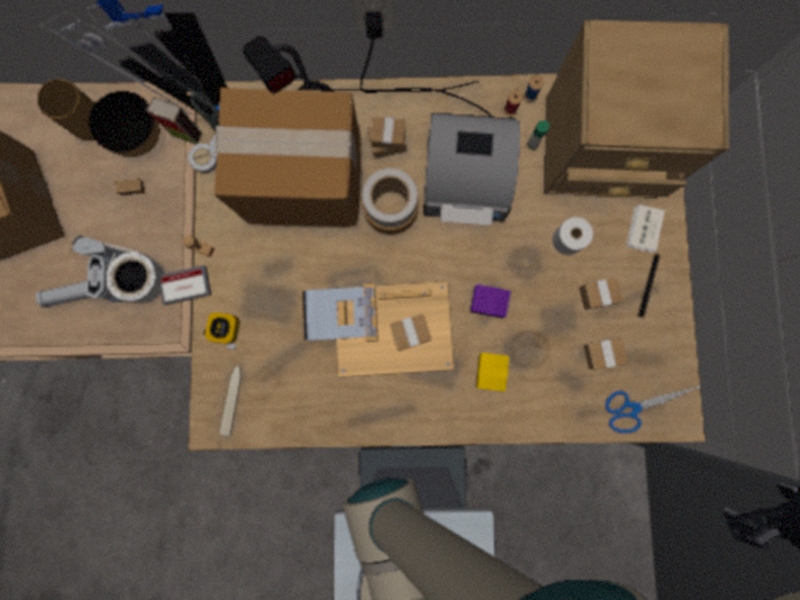

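View pics/scene0.png

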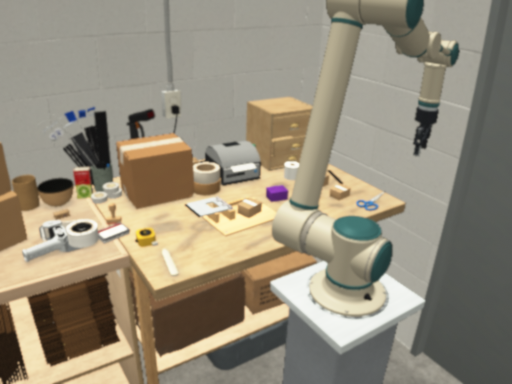

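The top view shows the jig with its board at about (335–452, 283–375), the leaf parked on the left at (340, 313), and the box at (410, 332). The yellow and purple look-alikes are to the right. The scene view agrees. Next I'll zoom in on the jig.

```bash
cat > h.py <<'E'
from rig import *
import cv2,numpy as np
from scipy.spatial.transform import Rotation as R
def rot(q): return R.from_quat([q[1],q[2],q[3],q[0]]).as_matrix()
def K(c): return np.array([[c["fx"],0,c["cx"]],[0,c["fy"],c["cy"]],[0,0,1.]])
def dist(c): return np.array([c["k1"],0,0,0,0])
def ray(c,uv):
    p=cv2.undistortPoints(np.array(uv,float).reshape(-1,1,2),K(c),dist(c)).reshape(-1,2)
    d=np.c_[p[:,0],-p[:,1],-np.ones(len(p))]
    return d@rot(c["rotation"]).T
def plane(c,uv,z):
    d=ray(c,uv);return c["xyz"]+d*((z-c["xyz"][2])/d[:,2])[:,None]
def proj(c,P):
    X=(np.atleast_2d(P)-c["xyz"])@rot(c["rotation"]);X=X*[1,-1,-1]
    return cv2.projectPoints(X,np.zeros(3),np.zeros(3),K(c),dist(c))[0].reshape(-1,2)
E
python3 - <<'E'
import cv2
a=cv2.imread("pics/top0.png")[172:248,188:298]
cv2.imwrite("pics/c1.png",cv2.resize(a,None,fx=7,fy=7,interpolation=cv2.INTER_CUBIC))
E
```

```text
(no output)
```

View pics/c1.png

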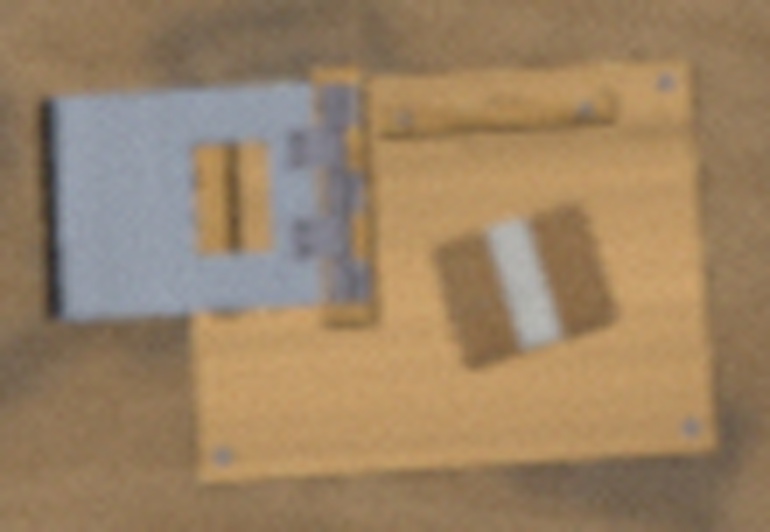

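The crop shows the board corners at (688,62), (716,447) and (200,480). The box's top corners are about (438,248), (583,203), (618,322) and (468,366). The leaf's trim is at x≈50 from y≈98 to 320, and the hinge is at x≈340.

```bash
cat > m0.py <<'E'
from h import *
c=calibration("top")
cv=lambda P:[(188+(x+.5)/7-.5,172+(y+.5)/7-.5) for x,y in P]
b=plane(c,cv([(688,62),(716,447),(200,480)]),.01)[:,:2]
J=np.array([[.08,-.165],[-.105,-.165],[-.105,.075]])
def fit(J,W):
    a=J-J.mean(0);w=W-W.mean(0)
    th=np.arctan2((a[:,0]*w[:,1]-a[:,1]*w[:,0]).sum(),(a*w).sum());Rm=np.array([[np.cos(th),-np.sin(th)],[np.sin(th),np.cos(th)]])
    return th,W.mean(0)-Rm@J.mean(0),Rm
th,t,Rm=fit(J,b);print(th,t,(b-t)@Rm-J)
tj=lambda W:(W-t)@Rm
im=get_image("top")[172:248,188:298]
# box
k=plane(c,cv([(438,248),(583,203),(618,322),(468,366)]),.05)[:,:2]
kj=tj(k);print("box jig",kj*1000,kj.mean(0)*1000)
print([np.linalg.norm(kj[i]-kj[i-1]) for i in range(4)])
for d in (kj[1]-kj[0],kj[2]-kj[3]): print(np.arctan2(d[0],-d[1]))
print("spine right end near/far",tj(plane(c,cv([(375,325),(360,68)]),.047)[:,:2])*1000)
print("stop face",tj(plane(c,cv([(385,138),(617,122)]),.01)[:,:2])*1000)
for z in(.05,.07,.09): print("leaf edge",z,tj(plane(c,cv([(46,98),(54,320)]),z)[:,:2])*1000)
print("tcp",get_state()["position"])
E
python3 m0.py
```

```text
0.03894068968275815 [0.53106774 0.08052071] [[-0.00320591  0.0012114 ]
 [ 0.00227212  0.00043338]
 [ 0.00093379 -0.00164478]]
box jig [[  -6.94000505  -43.13902425]
 [   9.48832791 -109.36349829]
 [ -44.74856294 -121.65235344]
 [ -60.42451112  -53.61702533]] [-25.6561878  -81.94297533]
[np.float64(0.05450120087059989), np.float64(0.06823174544109954), np.float64(0.05561165606243187), np.float64(0.06981791476851833)]
0.2431617631167208
0.2264567521396866
spine right end near/far [[-39.60279448 -12.92558639]
 [ 77.25672996 -12.15275304]]
stop face [[  49.34359824  -19.95134155]
 [  50.44455186 -128.7740776 ]]
leaf edge 0.05 [[ 71.49682935 130.33723018]
 [-29.07204203 130.31959848]]
leaf edge 0.07 [[ 68.4161524  126.53921954]
 [-30.31176774 126.5219106 ]]
leaf edge 0.09 [[ 65.33547545 122.7412089 ]
 [-31.55149345 122.72422272]]
tcp [ 0.22263391 -0.52973863  0.23064169]
```

Request:
{"fn": "apply_moves", "kwargs": {
  "steps": [4,3.5,0,-5,8,7,0,-10,12,11,0,-15,15,15,0,-20.6,17,19,0,-20.6,19,23,0,-20.6,20,27,0,-20.6,21,31,0,-20.6],
  "jaw": 135
}}

```text
clock: 0.82
position: [0.4178, -0.2648, 0.231]
ee_rot: [-0.0, 1.0, 0.019, 0.0]
contact_force: [1.1, -0.1, 0.4]
width: 0.0399
gripper_force: 0.0
```

Request:
{"fn": "apply_moves", "kwargs": {
  "steps": [0.1,4,0,0,0.2,8,0,0,0.3,12,0,0,0.4,16,0,0,0.4,20,0,0,0.45,21.8,-4,0,0.45,21.8,-8,0,0.45,21.8,-8,0]
}}

```text
clock: 1.48
position: [0.415, -0.0454, 0.1455]
ee_rot: [-0.002, 1.0, 0.021, -0.007]
contact_force: [-1.0, -0.3, -1.0]
width: 0.0401
gripper_force: 0.0
```

```bash
cat > w.py <<'E'
from h import *
t=np.array([.5311,.0805]);a=.0389
Rm=np.array([[np.cos(a),-np.sin(a)],[np.sin(a),np.cos(a)]])
def go(jx,jy,z,close_deg=None):
    "print shift (cm, deg) from the measured pose to the jig point; close_deg: closing line in the jig"
    s=get_state();p=s["position"];w=t+Rm@[jx/1000,jy/1000]
    print("j now",(p[:2]-t)@Rm*1000,p[2]*1000,"yaw",cl(s),"F",s["contact_force"].round(1),"w",s["width"],"t",s["clock"])
    print("shift",np.round(100*np.array([w[0]-p[0],w[1]-p[1],z/1000-p[2]]),2),None if close_deg is None else close_deg-cl(s))
def cl(s):
    y=rot(s["ee_rot"])[:,1];return (np.degrees(np.arctan2(y[1],y[0])-a))%180
E
python3 - <<'E'
from w import *
go(-97,-78,18,90);print(get_state()["qpos"],rot(get_state()["ee_rot"])[:,2])
E
```

```text
j now [-120.92144967 -121.26396635] 145.51901108132662 yaw 90.1335305630304 F [-1.  -0.3 -1. ] w 0.04012790750778722 t 1.4833
shift [  2.22   4.42 -12.75] -0.1335305630304049
[-2.75892466e-01  1.18317561e-01  1.94435702e+00 -4.42962837e-05
  1.09354093e+00  1.25366250e+00] [-0.01408008  0.00394535 -0.99989309]
```

Request:
{"fn": "apply_moves", "kwargs": {
  "steps": [0,0,0,0,0,0,-3,0,0,0,-6,0,0,0,-9,0,0,0,-12,0,0,0,-13.2,0,0,0,-13.2,0]
}}

```text
clock: 2.07
position: [0.4219, -0.0496, 0.0187]
ee_rot: [-0.0, 1.0, 0.018, -0.001]
contact_force: [0.1, -0.1, 0.9]
width: 0.0405
gripper_force: 0.0
```

```bash
python3 - <<'E'
from w import *
go(-97,-78,18,90)
E
```

```text
j now [-114.15307183 -125.74935441] 18.740333381865256 yaw 89.86429775637171 F [ 0.1 -0.1  0.9] w 0.04047189032148459 t 2.0667
shift [ 1.53  4.84 -0.07] 0.13570224362828753
```

Request:
{"fn": "apply_moves", "kwargs": {
  "steps": [0.7,2,0,0,1.3,4,0,0,1.5,4.85,0,0,2.5,4.9,0,0,3.5,4.95,0,0,4.2,4.95,0,0,4.9,5,0,0,5.6,5,0,0]
}}

```text
clock: 2.73
position: [0.4777, 0.001, 0.0194]
ee_rot: [-0.0, 1.0, 0.019, -0.0]
contact_force: [-1.3, 0.8, 0.4]
width: 0.0402
gripper_force: 0.6
```

Request:
{"fn": "apply_moves", "kwargs": {
  "steps": [0.6,0,0,0,1.2,0.05,0,0,1.8,0.05,0,0,2.4,0.1,0,0,2.7,0.1,0,0,2.7,0.1,0,0]
}}

```text
clock: 3.23
position: [0.506, 0.0023, 0.0194]
ee_rot: [0.0, 1.0, 0.019, 0.001]
contact_force: [0.2, -0.2, 0.1]
width: 0.0403
gripper_force: 0.0
```

```bash
python3 - <<'E'
from w import *
go(-18,-78,18,90)
a=get_image("top")[172:248,188:298]
cv2.imwrite("pics/c2.png",cv2.resize(a[:,:,::-1],None,fx=7,fy=7,interpolation=cv2.INTER_CUBIC))
E
```

```text
j now [-28.15593862 -77.12051597] 19.362856671096328 yaw 89.96642292742351 F [ 0.2 -0.2  0.1] w 0.04025945159037604 t 3.2333
shift [ 1.02 -0.05 -0.14] 0.03357707257649167
```

View pics/c2.png

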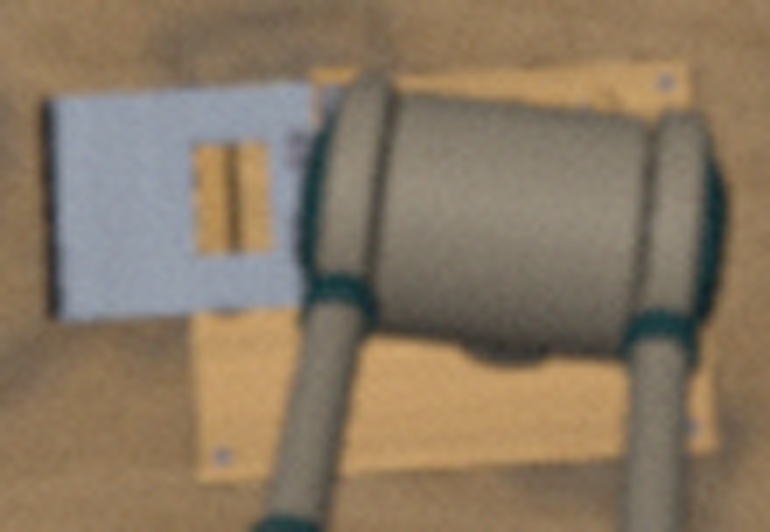

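The arm hides the jig from the top camera, so I'll keep pushing in small steps and watch the force.

Request:
{"fn": "apply_moves", "kwargs": {
  "steps": [0.4,0,0,0,0.7,0,0,0,0.7,0,0,0]
}}

```text
clock: 3.53
position: [0.5122, 0.0024, 0.0194]
ee_rot: [0.0, 1.0, 0.019, 0.001]
contact_force: [-0.1, -0.8, -0.3]
width: 0.0404
gripper_force: 0.0
```

Request:
{"fn": "apply_moves", "kwargs": {
  "steps": [0.2,0,0,0,0.2,0,0,0]
}}

```text
clock: 3.7
position: [0.5133, 0.0025, 0.0193]
ee_rot: [0.0, 1.0, 0.019, -0.0]
contact_force: [-1.5, -0.4, -0.0]
width: 0.0402
gripper_force: 0.4
```

Request:
{"fn": "apply_moves", "kwargs": {
  "steps": [0.2,0,0,0,0.2,0,0,0]
}}

```text
clock: 3.87
position: [0.5156, 0.0025, 0.0193]
ee_rot: [0.0, 1.0, 0.019, 0.0]
contact_force: [-0.2, 0.5, -1.1]
width: 0.0402
gripper_force: 0.3
```

Request:
{"fn": "apply_moves", "kwargs": {
  "steps": [0.2,0,0,0,0.2,0,0,0]
}}

```text
clock: 4.03
position: [0.5167, 0.0025, 0.0193]
ee_rot: [0.0, 1.0, 0.019, -0.001]
contact_force: [-2.8, -0.3, 1.9]
width: 0.0403
gripper_force: 1.3
```

Request:
{"fn": "apply_moves", "kwargs": {
  "steps": [0.15,0,0,0,0.15,0,0,0]
}}

```text
clock: 4.2
position: [0.5167, 0.0025, 0.0192]
ee_rot: [-0.0, 1.0, 0.019, -0.002]
contact_force: [-6.4, -0.6, 5.8]
width: 0.0403
gripper_force: 2.9
```

```bash
python3 - <<'E'
from w import *
go(-18,-78,18,90)
s=get_image("scene");c=calibration("scene")
print(proj(c,np.array([[.5311,.0805,.03]])))
w=get_image("wrist")
u,v=proj(c,np.array([[.5311,.0305,.03]]))[0].astype(int)
a=cv2.resize(s[v-30:v+30,u-40:u+40],(512,384),interpolation=cv2.INTER_CUBIC)
cv2.imwrite("pics/c3.png",np.hstack([cv2.resize(a,(400,300)),cv2.resize(w,(400,300))])[:,:,::-1])
E
```

```text
j now [-17.43204338 -77.35457119] 19.185164661765835 yaw 89.98615394415987 F [-6.4 -0.6  5.8] w 0.04031611856085755 t 4.2
shift [-0.05 -0.07 -0.12] 0.013846055840133431
[[225.62852617 210.71241918]]
```

View pics/c3.png

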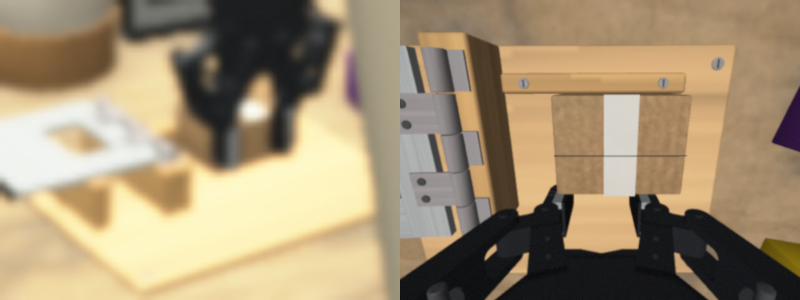

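The wrist view shows the box square against the end stop, with its near face at row 193 and its sides at columns 553 and 690. A gap to the spine remains. Next I'll push it in +y.

```bash
python3 - <<'E'
from w import *
c=calibration("wrist");f=512/400
P=plane(c,[((x-400)*f,y*f) for x,y in[(553,95),(691,95),(682,194),(556,194)]],.05)
print((P[:,:2]-t)@Rm*1000)
P=plane(c,[((x-400)*f,y*f) for x,y in[(505,93),(683,93)]],.026)
print((P[:,:2]-t)@Rm*1000)
P=plane(c,[((x-400)*f,y*f) for x,y in[(465,32),(493,240)]],.047)
print((P[:,:2]-t)@Rm*1000)
E
```

```text
[[  48.46704144  -52.15775462]
 [  48.39149703 -122.22962794]
 [  -7.36230436 -123.56627657]
 [  -7.3713129   -50.3423365 ]]
[[  48.73569311  -17.58811734]
 [  48.69943411 -126.89931826]]
[[ 77.56018827 -11.23581455]
 [-41.35217108  -7.67252394]]
```

Request:
{"fn": "apply_moves", "kwargs": {
  "steps": [-1.5,0,0,0,-2,0,3,7,-2,-1,7,14,-2,-4,8,21,-1,-7,8,28,1,-9,8,35,3,-9,8,42,4,-9,8,49],
  "jaw": 195
}}

```text
clock: 4.97
position: [0.5628, -0.0897, 0.1001]
ee_rot: [0.002, 0.901, 0.434, 0.002]
contact_force: [-0.3, -0.4, -0.1]
width: 0.0201
gripper_force: 0.0
```

Request:
{"fn": "apply_moves", "kwargs": {
  "steps": [0,0,0,7,0,0,0,14,0,0,0,21,0,0,0,28,0,0,0,35,0,0,0,41,0,0,0,41]
}}

```text
clock: 5.55
position: [0.5599, -0.0877, 0.0995]
ee_rot: [0.001, 0.693, 0.721, 0.001]
contact_force: [-0.2, 0.4, 0.6]
width: 0.0202
gripper_force: 0.0
```

```bash
python3 - <<'E'
from w import *
go(21.5,-150,18,180)
E
```

```text
j now [  22.22552785 -169.21516031] 99.45137883611967 yaw 0.05075244374168451 F [-0.2  0.4  0.6] w 0.020204368056247122 t 5.55
shift [-0.15  1.92 -8.15] 179.9492475562583
```

Request:
{"fn": "apply_moves", "kwargs": {
  "steps": [0,1,-3,0,0,1.2,-6,0,0,1.2,-8.1,0,0,1.2,-8.1,0,-0.05,2.4,-8.1,0,-0.1,3.2,-8.1,0,-0.1,4,-8.1,0,-0.15,4.8,-8.1,0]
}}

```text
clock: 6.22
position: [0.5583, -0.0388, 0.0198]
ee_rot: [0.001, 0.693, 0.721, 0.001]
contact_force: [-0.3, -1.3, -0.6]
width: 0.02
gripper_force: 0.4
```

Request:
{"fn": "apply_moves", "kwargs": {
  "steps": [0,0.5,0,0,0,1,0,0,-0.05,1.5,0,0,-0.05,1.8,0,0,-0.1,2.1,0,0,-0.1,2.1,0,0]
}}

```text
clock: 6.72
position: [0.5563, -0.0178, 0.0183]
ee_rot: [-0.0, 0.694, 0.72, 0.0]
contact_force: [0.6, 1.5, 1.1]
width: 0.0202
gripper_force: 0.0
```

Request:
{"fn": "apply_moves", "kwargs": {
  "steps": [0,0.2,0,0,0,0.2,0,0]
}}

```text
clock: 6.88
position: [0.5562, -0.0162, 0.0182]
ee_rot: [-0.0, 0.694, 0.72, 0.0]
contact_force: [0.1, -0.1, 1.0]
width: 0.0197
gripper_force: 0.3
```

```bash
python3 - <<'E'
from w import *
go(21.5,-95,18,180)
E
```

```text
j now [ 21.31783197 -97.64343507] 18.153315732966753 yaw 179.94940166899738 F [ 0.1 -0.1  1. ] w 0.019717125087034378 t 6.8833
shift [ 0.01  0.26 -0.02] 0.050598331002618124
```

Request:
{"fn": "apply_moves", "kwargs": {
  "steps": [0,0.2,0,0,0,0.2,0,0]
}}

```text
clock: 7.05
position: [0.5562, -0.0144, 0.0181]
ee_rot: [-0.0, 0.694, 0.72, -0.0]
contact_force: [-0.0, -0.7, 0.3]
width: 0.0199
gripper_force: 0.5
```

Request:
{"fn": "apply_moves", "kwargs": {
  "steps": [0,0.15,0,0,0,0.15,0,0]
}}

```text
clock: 7.22
position: [0.5565, -0.0143, 0.0182]
ee_rot: [0.001, 0.693, 0.721, -0.001]
contact_force: [0.6, -5.5, 0.3]
width: 0.0203
gripper_force: 2.8
```

Request:
{"fn": "apply_moves", "kwargs": {
  "steps": [0,0.1,0,0,0,0.1,0,0]
}}

```text
clock: 7.38
position: [0.5565, -0.0143, 0.0182]
ee_rot: [0.001, 0.693, 0.721, -0.001]
contact_force: [-0.2, -8.7, -0.9]
width: 0.0203
gripper_force: 4.4
```

Request:
{"fn": "apply_moves", "kwargs": {
  "steps": [0,-1.5,0,0,0.1,-2.5,1,0,0.1,-2.5,4,0,0.1,-2.5,7,0,0.1,-2.5,9,0,0.1,-2.5,9,0]
}}

```text
clock: 7.88
position: [0.5606, -0.0375, 0.1135]
ee_rot: [0.004, 0.694, 0.72, 0.003]
contact_force: [0.6, -0.6, 1.2]
width: 0.0203
gripper_force: 0.0
```

```bash
python3 - <<'E'
from w import *
go(21.5,-95,18,180)
w=get_image("wrist");cv2.imwrite("pics/c4.png",w[:,:,::-1])
E
```

```text
j now [  24.87347947 -119.09848941] 113.49851388245776 yaw 179.91688545078333 F [ 0.6 -0.6  1.2] w 0.02027835546844067 t 7.8833
shift [-0.43  2.39 -9.55] 0.08311454921667405
```

View pics/c4.png

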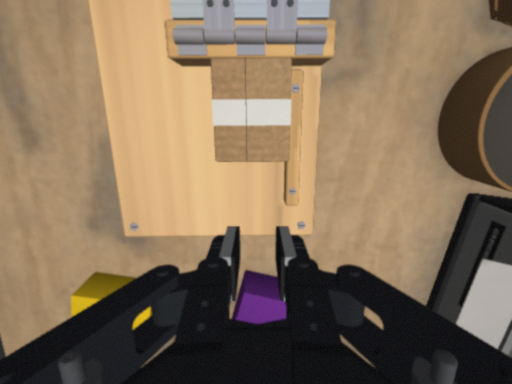

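The box sits in its corner: its top edge, row 58, is at the spine, and its right side, column 291, is at the stop. Next I'll go above the near side strip of the leaf.

```bash
python3 - <<'E'
from w import *
c=calibration("wrist")
q=lambda uv,z:print(((plane(c,uv,z)[:,:2]-t)@Rm*1000).round(1).tolist())
q([(212,58),(289.5,58),(291,161),(215,161)],.05)
q([(292,70),(286.5,203)],.026)
go(-16,-30,180,180)
E
```

```text
[[-7.9, -12.4], [44.7, -12.4], [48.1, -82.9], [-9.1, -82.8]]
[[49.6, -16.6], [48.4, -124.3]]
j now [  23.45252391 -118.75576417] 111.28556742447215 yaw 179.92370686550444 F [1.5 0.  0.1] w 0.02033604353850285 t 7.9333
shift [-4.29  8.72  6.87] 0.07629313449555752
```

Request:
{"fn": "apply_moves", "kwargs": {
  "steps": [-1,2,4,0,-2,4,6.6,0,-3,6,6.6,0,-4.4,8.8,6.6,0,-4.4,8.8,6.6,0,-4.4,8.8,6.6,0],
  "jaw": 105
}}

```text
clock: 8.43
position: [0.5117, 0.0522, 0.1735]
ee_rot: [-0.001, 0.693, 0.721, -0.001]
contact_force: [0.1, -0.1, -0.4]
width: 0.0507
gripper_force: 0.0
```

```bash
python3 - <<'E'
from w import *
go(-16,42,60,180)
w=get_image("wrist");cv2.imwrite("pics/c5.png",w[:,:,::-1])
E
```

```text
j now [-20.46967736 -27.55745267] 173.5434114442578 yaw 0.09657129388331794 F [ 0.1 -0.1 -0.4] w 0.05071321836750775 t 8.4333
shift [  0.18   6.97 -11.35] 179.90342870611667
```

View pics/c5.png

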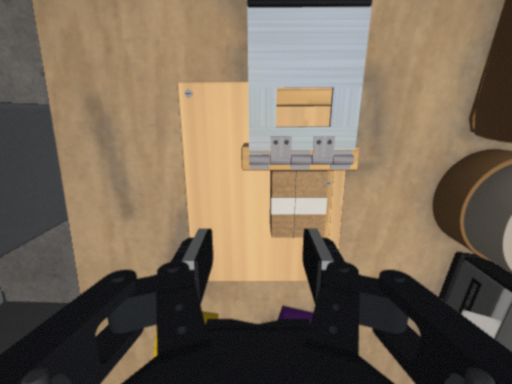

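The leaf lies nearly level, with its window at (277–331, 88–127). Its left side edge runs from (248, 5) to (250, 150).

```bash
python3 - <<'E'
from w import *
c=calibration("wrist")
q=lambda uv,z:print(((plane(c,uv,z)[:,:2]-t)@Rm*1000).round(1).tolist())
for z in(.0555,): q([(248,10),(369,10),(250,145),(358,145)],z);q([(277,88),(331.5,88),(330,127),(276.5,127)],z)
a=cv2.imread("pics/c4.png").astype(int)
for r in(75,90,140,155): print(r,[tuple(a[r,x]) [::-1] for x in range(284,300,1)] and a[r,284:300].sum(1).tolist())
b=cv2.imread("pics/c5.png").astype(int)
for r in(190,225): print(r,b[r,318:345].sum(1).tolist())
E
```

```text
[[-28.8, 123.8], [71.4, 123.6], [-27.9, 12.9], [73.9, 12.9]]
[[-3.4, 63.4], [45.1, 63.3], [46.4, 29.5], [-3.2, 29.5]]
75 [402, 405, 408, 411, 412, 417, 410, 404, 451, 466, 457, 460, 458, 456, 457, 461]
90 [396, 404, 409, 411, 409, 395, 396, 429, 418, 442, 476, 478, 472, 467, 457, 461]
140 [395, 407, 413, 413, 405, 400, 450, 460, 454, 447, 449, 445, 456, 477, 498, 502]
155 [399, 401, 405, 391, 393, 416, 445, 453, 456, 464, 474, 484, 499, 509, 511, 486]
190 [404, 400, 403, 398, 399, 403, 402, 406, 420, 434, 446, 439, 452, 453, 457, 498, 510, 503, 497, 499, 495, 488, 493, 503, 515, 497, 433]
225 [386, 388, 399, 401, 405, 402, 406, 443, 466, 485, 499, 510, 520, 516, 512, 510, 508, 501, 503, 494, 494, 484, 462, 419, 411, 417, 427]
```

Request:
{"fn": "apply_moves", "kwargs": {
  "steps": [0.1,3,0,0,0.2,6,0,0,0.2,7.35,-3,0,0.2,7.35,-7,0,0.2,7.35,-10.5,0,0.2,7.35,-10.5,0,0.2,7.35,-10.5,0]
}}

```text
clock: 9.07
position: [0.5142, 0.1236, 0.0675]
ee_rot: [-0.002, 0.694, 0.72, -0.002]
contact_force: [0.1, -0.1, -0.1]
width: 0.0503
gripper_force: 0.0
```

```bash
python3 - <<'E'
from w import *
go(-16,46,56,180)
w=get_image("wrist")[150:384,60:450];cv2.imwrite("pics/c6.png",cv2.resize(w,(780,468))[:,:,::-1])
E
```

```text
j now [-15.24333411  43.6801134 ] 67.47095948414311 yaw 179.90610807265642 F [ 0.1 -0.1 -0.1] w 0.050342213536015555 t 9.0667
shift [-0.08  0.23 -1.15] 0.09389192734357721
```

View pics/c6.png

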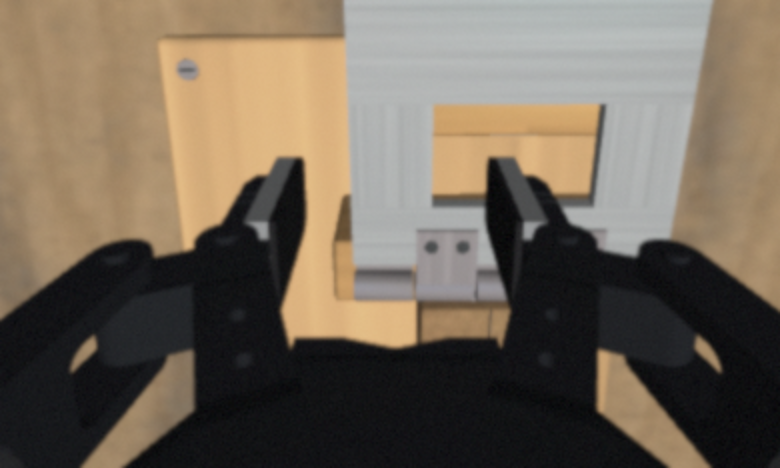

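The pads straddle the left strip, one over the window and the other outside the leaf. Now I'll lower and close.

Request:
{"fn": "apply_moves", "kwargs": {
  "steps": [-0.05,0.2,-0.8,0,-0.05,0.2,-1.3,0,-0.05,0.2,-1.55,0,-0.05,0.2,-1.55,0,-0.05,0.2,-1.55,0]
}}

```text
clock: 9.53
position: [0.515, 0.1265, 0.0543]
ee_rot: [0.0, 0.693, 0.72, 0.0]
contact_force: [-0.3, 0.6, -0.6]
width: 0.0503
gripper_force: 0.0
```

Request:
{"fn": "apply_moves", "kwargs": {
  "steps": [0,0,0,0,0,0,0,0,0,0,0,0,0,0,0,0,0,0,0,0],
  "jaw": 200,
  "newtons": 40
}}

```text
clock: 9.95
position: [0.5127, 0.1265, 0.0537]
ee_rot: [-0.001, 0.693, 0.721, -0.001]
contact_force: [-5.5, 0.6, 2.9]
width: 0.0227
gripper_force: 39.1
```

```bash
python3 - <<'E'
from w import *
go(-16,46,51.5,180)
E
```

```text
j now [-16.64610131  46.65878227] 53.671084867769395 yaw 179.96512391733967 F [-5.5  0.6  2.9] w 0.022744398077604193 t 9.95
shift [ 0.07 -0.06 -0.22] 0.034876082660332486
```

Request:
{"fn": "apply_moves", "kwargs": {
  "steps": [0,0,0.2,0,0,-0.02,0.4,0,0,-0.03,0.6,0,0,-0.04,0.8,0,0,-0.07,1,0,0,-0.07,1,0]
}}

```text
clock: 10.45
position: [0.5127, 0.1251, 0.063]
ee_rot: [-0.001, 0.693, 0.721, -0.002]
contact_force: [-6.5, -1.6, -10.9]
width: 0.0226
gripper_force: 39.7
```

```bash
python3 - <<'E'
from w import *
go(-16,46,51.5,180)
w=get_image("wrist");w=w[100:300,150:450];cv2.imwrite("pics/c7.png",cv2.resize(w,(600,400))[:,:,::-1])
E
```

```text
j now [-16.63972904  45.28493905] 62.96056787632485 yaw 0.004060892438580649 F [ -6.5  -1.6 -10.9] w 0.022600309173752182 t 10.45
shift [ 0.06  0.07 -1.15] 179.9959391075614
```

View pics/c7.png

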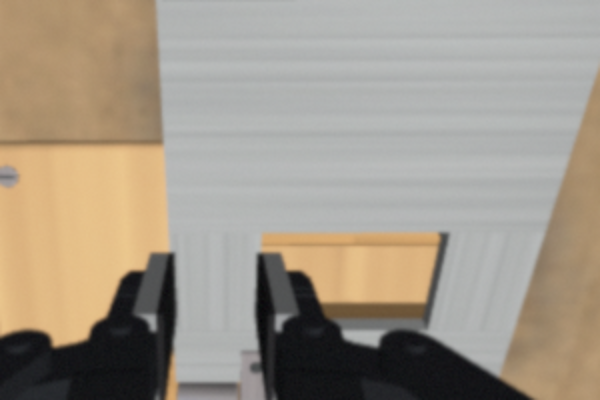

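The left strip is gripped and the leaf is lifting off the rest; the window's far edge now sits above it. I'll continue along the arc.

Request:
{"fn": "apply_moves", "kwargs": {
  "steps": [0,-0.07,0.3,0,0,-0.16,0.6,0,0,-0.25,0.85,0,0,-0.35,1.1,0,0,-0.48,1.35,0,0,-0.48,1.35,0]
}}

```text
clock: 11.0
position: [0.513, 0.1197, 0.0772]
ee_rot: [-0.0, 0.693, 0.721, -0.002]
contact_force: [-6.5, -2.9, -7.8]
width: 0.0211
gripper_force: 39.5
```

```bash
cat > leaf.py <<'E'
from w import *
# leaf angle from scene camera: bluish-grey leaf mask, predicted corner positions printed for each angle
c=calibration("scene");im=get_image("scene")
def corners(th,rs=(131,),xs=(-28.5,71.5)):
    return np.array([[*(t+Rm@[x/1000,r/1000*np.cos(th)]),.053+r/1000*np.sin(th)] for r in rs for x in xs])
g=cv2.cvtColor(cv2.resize(im,None,fx=1,fy=1),cv2.COLOR_RGB2GRAY)
for th in np.arange(0.,3.2,.1):
    # mean brightness of samples on predicted plate zone near outer part
    P=np.array([[*(t+Rm@[x/1000,r/1000*np.cos(th)]),.053+r/1000*np.sin(th)] for r in (75,90,105,118) for x in(-15,5,20,40,60)])
    T=corners(th,(128,),(-20,0,20,40,60))
    f=lambda P:np.array([im[int(round(v)),int(round(u))] for u,v in proj(c,P)]).astype(int)
    a=f(P);b=f(T);print(round(th,2),a.mean(0).round(),a.std(0).max().round(),"trim",b.mean(0).round())
E
python3 leaf.py; python3 -c "
from w import *
go(-16,46,51.5,180)"
```

```text
0.0 [223. 196. 144.] 29.0 trim [237. 215. 164.]
0.1 [231. 204. 148.] 26.0 trim [235. 213. 164.]
0.2 [231. 205. 151.] 25.0 trim [237. 217. 167.]
0.3 [214. 191. 144.] 39.0 trim [219. 196. 148.]
0.4 [184. 169. 141.] 42.0 trim [198. 173. 129.]
0.5 [197. 200. 193.] 32.0 trim [95. 86. 73.]
0.6 [197. 192. 177.] 51.0 trim [177. 165. 148.]
0.7 [156. 135. 108.] 48.0 trim [144. 115.  82.]
0.8 [138. 108.  74.] 21.0 trim [151. 118.  79.]
0.9 [130. 105.  76.] 31.0 trim [155. 138. 113.]
1.0 [99. 89. 74.] 55.0 trim [143. 135. 120.]
1.1 [73. 70. 63.] 57.0 trim [109. 105.  95.]
1.2 [51. 51. 48.] 40.0 trim [80. 77. 71.]
1.3 [39. 39. 40.] 19.0 trim [48. 46. 43.]
1.4 [33. 35. 36.] 6.0 trim [30. 32. 33.]
1.5 [36. 38. 39.] 15.0 trim [34. 36. 37.]
1.6 [46. 48. 48.] 25.0 trim [48. 49. 48.]
1.7 [53. 54. 54.] 29.0 trim [61. 61. 60.]
1.8 [72. 71. 67.] 39.0 trim [93. 93. 89.]
1.9 [86. 85. 79.] 46.0 trim [138. 137. 131.]
2.0 [100.  98.  90.] 47.0 trim [139. 138. 133.]
2.1 [119. 115. 104.] 58.0 trim [184. 184. 177.]
2.2 [128. 123. 109.] 59.0 trim [156. 156. 150.]
2.3 [130. 123. 107.] 62.0 trim [140. 140. 133.]
2.4 [141. 132. 111.] 67.0 trim [104. 103.  96.]
2.5 [164. 151. 123.] 72.0 trim [107. 102.  90.]
2.6 [186. 170. 136.] 66.0 trim [140. 130. 110.]
2.7 [211. 192. 150.] 53.0 trim [176. 160. 129.]
2.8 [235. 215. 165.] 20.0 trim [196. 177. 138.]
2.9 [241. 222. 169.] 6.0 trim [234. 213. 163.]
3.0 [242. 221. 167.] 11.0 trim [241. 220. 167.]
3.1 [240. 219. 164.] 19.0 trim [242. 221. 167.]
j now [-16.52601993  39.85564053] 77.22450078882332 yaw 0.02409324157391633 F [-6.8 -3.2 -7.2] w 0.021070602368840678 t 11.05
shift [ 0.03  0.62 -2.57] 179.97590675842608
```

The scene view puts the leaf at about 0.5 rad. Next I'll release, go round beyond the free edge, and push it over.

Request:
{"fn": "apply_moves", "kwargs": {
  "steps": [0,0,0,0,0,0,0,0,0,0,0,0,0,0,2,0,0,0,5,0,0,0,9,0,0,0,9,0],
  "jaw": 120
}}

```text
clock: 11.63
position: [0.522, 0.1218, 0.1761]
ee_rot: [0.006, 0.693, 0.721, 0.008]
contact_force: [1.5, 0.3, -0.2]
width: 0.045
gripper_force: 0.0
```

```bash
python3 -c "
from w import *
go(21.5,160,160,180)"; python3 leaf.py | sed -n 4,8p
```

```text
j now [-7.48850853 41.62645029] 176.1476537839321 yaw 179.96879274620858 F [ 1.5  0.3 -0.2] w 0.045037811103801256 t 11.6333
shift [ 2.44 11.94 -1.61] 0.031207253791421863
0.3 [214. 191. 144.] 40.0 trim [219. 197. 149.]
0.4 [184. 169. 141.] 42.0 trim [198. 173. 129.]
0.5 [197. 200. 193.] 32.0 trim [97. 87. 74.]
0.6 [198. 193. 178.] 51.0 trim [177. 166. 148.]
0.7 [159. 139. 112.] 52.0 trim [145. 116.  82.]
```

Request:
{"fn": "apply_moves", "kwargs": {
  "steps": [0.8,4,0,0,1.6,8,0,0,2.2,12,0,0,2.2,12,0,0,2.2,12,-4,0,2.2,12,-7,0,2.2,12,-8.1,0,2.2,12,-8.1,0],
  "jaw": 195
}}

```text
clock: 12.35
position: [0.5349, 0.2403, 0.0833]
ee_rot: [-0.001, 0.693, 0.721, -0.003]
contact_force: [-0.2, -0.4, -1.0]
width: 0.0202
gripper_force: 0.0
```

```bash
python3 - <<'E'
from w import *
go(21.5,127,95,180)
s=get_state();p=s["position"];
for th in np.arange(.5,1.6,.1):
    jy=128*np.cos(th)+15;z=53+128*np.sin(th)-20
    w=t+Rm@[.0215,jy/1000];print(round(th,1),np.round(100*np.array([w[0]-p[0],w[1]-p[1],z/1000-p[2]]),2))
E
```

```text
j now [ 10.05232674 159.56473569] 83.27583051343431 yaw 179.970753964115 F [-0.2 -0.4 -1. ] w 0.020219355340014733 t 12.35
shift [ 1.27 -3.21  1.17] 0.02924603588499508
0.5 [ 1.27 -3.18  1.11]
0.6 [ 1.3  -3.84  2.2 ]
0.7 [ 1.33 -4.62  3.22]
0.8 [ 1.36 -5.49  4.15]
0.9 [ 1.4  -6.45  5.  ]
1.0 [ 1.44 -7.49  5.74]
1.1 [ 1.48 -8.6   6.38]
1.2 [ 1.53 -9.77  6.9 ]
1.3 [  1.57 -10.98   7.31]
1.4 [  1.62 -12.23   7.59]
1.5 [  1.67 -13.5    7.74]
```

Request:
{"fn": "apply_moves", "kwargs": {
  "steps": [0.8,-1.5,0.5,0,1.2,-3,1.1,0,1.3,-3.5,1.7,0,1.3,-3.85,2.2,0,1.3,-4.2,2.7,0,1.35,-4.6,3.2,0,1.35,-5.1,3.7,0,1.35,-5.5,4.15,0]
}}

```text
clock: 13.02
position: [0.5519, 0.1882, 0.1303]
ee_rot: [0.0, 0.694, 0.72, 0.003]
contact_force: [0.3, 7.1, 2.8]
width: 0.0203
gripper_force: 3.4
```

```bash
python3 - <<'E'
from w import *
go(21.5,127,95,180)
E
python3 leaf.py | sed -n 4,13p
```

```text
j now [ 24.97762668 106.77311706] 130.32475039686358 yaw 179.94593723304513 F [0.3 7.1 2.8] w 0.02025654261793456 t 13.0167
shift [-0.43  2.01 -3.53] 0.05406276695487122
0.3 [234. 210. 156.] 24.0 trim [220. 197. 150.]
0.4 [228. 205. 154.] 30.0 trim [198. 174. 129.]
0.5 [206. 181. 135.] 44.0 trim [189. 162. 121.]
0.6 [165. 141. 105.] 53.0 trim [145. 120.  90.]
0.7 [125. 105.  79.] 56.0 trim [88. 77. 64.]
0.8 [89. 80. 70.] 46.0 trim [59. 53. 47.]
0.9 [126. 101.  73.] 35.0 trim [104.  90.  72.]
1.0 [126. 104.  77.] 39.0 trim [98. 89. 76.]
1.1 [131. 112.  86.] 39.0 trim [108. 103.  92.]
1.2 [142. 124.  99.] 33.0 trim [134. 127. 111.]
```

Request:
{"fn": "apply_moves", "kwargs": {
  "steps": [0,-0.6,0.1,0,0,-1.2,0.3,0,0,-1.7,0.7,0,0,-2.3,1.1,0,0,-2.8,1.4,0,0,-3.4,1.7,0,0,-4,1.9,0,0,-4.6,2.2,0]
}}

```text
clock: 13.73
position: [0.5513, 0.14, 0.1513]
ee_rot: [0.001, 0.693, 0.721, 0.001]
contact_force: [1.0, 2.8, 2.5]
width: 0.0202
gripper_force: 1.4
```

Request:
{"fn": "apply_moves", "kwargs": {
  "steps": [0,-0.6,0.2,0,0,-1.2,0.3,0,0.05,-1.8,0.5,0,0.05,-2.5,0.6,0,0.1,-3.2,0.7,0,0.1,-3.9,0.7,0,0.15,-4.6,0.8,0,0.15,-4.6,0.8,0]
}}

```text
clock: 14.4
position: [0.5512, 0.0921, 0.1573]
ee_rot: [-0.0, 0.694, 0.72, -0.001]
contact_force: [-0.8, 0.2, -0.4]
width: 0.0203
gripper_force: 0.0
```

```bash
python3 - <<'E'
from w import *
go(21.5,15,161,180)
s=get_state();p=s["position"]
for th in np.arange(1.5,3.15,.1):
    jy=108*np.cos(th)+2.5*np.sin(th)+11;z=53+108*np.sin(th)-2.5*np.cos(th)
    w=t+Rm@[.0215,jy/1000];print(round(th,1),np.round(100*np.array([w[0]-p[0],w[1]-p[1],z/1000-p[2]]),2))
E
python3 leaf.py | sed -n 12,18p
```

```text
j now [20.53827766 10.7777837 ] 157.26739893679883 yaw 179.90183466884318 F [-0.8  0.2 -0.4] w 0.02025165455221428 t 14.4
shift [0.08 0.43 0.37] 0.09816533115682091
1.5 [0.06 1.04 0.33]
1.6 [ 0.1  -0.04  0.38]
1.7 [ 0.14 -1.12  0.32]
1.8 [ 0.18 -2.18  0.15]
1.9 [ 0.22 -3.23 -0.13]
2.0 [ 0.26 -4.24 -0.5 ]
2.1 [ 0.3  -5.21 -0.98]
2.2 [ 0.33 -6.12 -1.55]
2.3 [ 0.37 -6.98 -2.21]
2.4 [ 0.4  -7.76 -2.95]
2.5 [ 0.43 -8.47 -3.76]
2.6 [ 0.45 -9.09 -4.65]
2.7 [ 0.47 -9.62 -5.59]
2.8 [  0.49 -10.06  -6.57]
2.9 [  0.5  -10.39  -7.6 ]
3.0 [  0.51 -10.62  -8.66]
3.1 [  0.51 -10.75  -9.73]
1.1 [153. 138. 116.] 36.0 trim [173. 163. 143.]
1.2 [160. 150. 132.] 27.0 trim [180. 171. 152.]
1.3 [168. 162. 144.] 26.0 trim [160. 153. 135.]
1.4 [163. 159. 145.] 35.0 trim [122. 116. 103.]
1.5 [144. 143. 133.] 50.0 trim [112. 109.  99.]
1.6 [134. 137. 131.] 44.0 trim [69. 70. 67.]
1.7 [128. 131. 126.] 46.0 trim [69. 68. 65.]
```

Request:
{"fn": "apply_moves", "kwargs": {
  "steps": [0.1,-0.6,0.35,0,0.15,-1.2,0.3,0,0.2,-2.2,0.15,0,0.2,-3.2,-0.1,0,0.25,-4.2,-0.5,0,0.3,-5.2,-1,0,0.35,-6.1,-1.55,0,0.35,-7,-2.2,0]
}}

```text
clock: 15.12
position: [0.556, 0.0225, 0.1355]
ee_rot: [0.001, 0.694, 0.72, 0.0]
contact_force: [1.0, 1.0, 1.9]
width: 0.0201
gripper_force: 0.7
```

```bash
python3 - <<'E'
from w import *
s=get_state();p=s["position"]
go(21.5,15,161,180)
for th in np.arange(2.2,3.15,.1):
    jy=108*np.cos(th)+2.5*np.sin(th)+11;z=53+108*np.sin(th)-2.5*np.cos(th)
    w=t+Rm@[.0215,jy/1000];print(round(th,1),np.round(100*np.array([w[0]-p[0],w[1]-p[1],z/1000-p[2]]),2))
E
python3 leaf.py | sed -n 18,27p
```

```text
j now [ 22.63374248 -58.95968057] 135.50464599572288 yaw 179.93662882115134 F [1.  1.  1.9] w 0.020101960271982265 t 15.1167
shift [-0.4   7.39  2.55] 0.06337117884865506
2.2 [-0.15  0.84  0.63]
2.3 [-0.11 -0.02 -0.03]
2.4 [-0.08 -0.8  -0.77]
2.5 [-0.05 -1.51 -1.59]
2.6 [-0.03 -2.13 -2.47]
2.7 [-0.01 -2.66 -3.41]
2.8 [ 0.01 -3.1  -4.4 ]
2.9 [ 0.02 -3.43 -5.42]
3.0 [ 0.03 -3.66 -6.48]
3.1 [ 0.03 -3.79 -7.55]
1.7 [145. 142. 132.] 65.0 trim [135. 135. 127.]
1.8 [153. 153. 145.] 69.0 trim [124. 124. 117.]
1.9 [165. 166. 159.] 64.0 trim [118. 119. 113.]
2.0 [169. 170. 165.] 67.0 trim [109. 110. 105.]
2.1 [177. 179. 174.] 64.0 trim [105. 106. 102.]
2.2 [188. 190. 185.] 64.0 trim [117. 120. 116.]
2.3 [195. 197. 194.] 67.0 trim [120. 123. 119.]
2.4 [205. 207. 202.] 54.0 trim [138. 140. 136.]
2.5 [219. 217. 207.] 44.0 trim [172. 170. 158.]
2.6 [223. 219. 203.] 42.0 trim [198. 190. 171.]
```

Request:
{"fn": "apply_moves", "kwargs": {
  "steps": [-0.1,-0.4,-0.4,0,-0.1,-0.8,-0.8,0,-0.05,-1.5,-1.6,0,-0.05,-2.1,-2.5,0,0,-2.65,-3.4,0,0,-3.1,-4.4,0,0,-3.4,-5.2,0,0,-3.4,-5.4,0]
}}

```text
clock: 15.83
position: [0.5542, -0.0106, 0.0798]
ee_rot: [-0.001, 0.694, 0.72, -0.001]
contact_force: [-0.4, -0.3, 1.2]
width: 0.0202
gripper_force: 0.6
```

Request:
{"fn": "apply_moves", "kwargs": {
  "steps": [0,0,-0.5,0,0,0,-1,0,0,0,-1.3,0,0,0,-1.6,0,0,0,-1.6,0]
}}

```text
clock: 16.25
position: [0.555, -0.0097, 0.0653]
ee_rot: [-0.0, 0.693, 0.721, -0.0]
contact_force: [1.2, -0.4, -0.3]
width: 0.0203
gripper_force: 0.0
```

```bash
python3 - <<'E'
from w import *
go(21.5,-76,55.5,180)
E
python3 leaf.py | sed -n 27,33p
```

```text
j now [ 20.36039017 -91.05810693] 65.27905056312798 yaw 179.97219359423661 F [ 1.2 -0.4 -0.3] w 0.02025908449891119 t 16.25
shift [ 0.06  1.51 -0.98] 0.027806405763385555
2.6 [99. 95. 85.] 73.0 trim [58. 55. 48.]
2.7 [120. 115. 103.] 81.0 trim [92. 84. 69.]
2.8 [146. 142. 129.] 84.0 trim [126. 114.  90.]
2.9 [165. 165. 157.] 77.0 trim [146. 131. 102.]
3.0 [187. 189. 186.] 76.0 trim [141. 140. 131.]
3.1 [208. 209. 203.] 54.0 trim [173. 173. 167.]
```

Request:
{"fn": "apply_moves", "kwargs": {
  "steps": [0,0.2,0.6,0,0,0.7,0.6,0,0,1.3,0.6,0,0,1.3,0.2,0,0,1.3,-0.2,0,0,1.3,-0.4,0,0,1.3,-0.6,0,0,1.3,-0.6,0]
}}

```text
clock: 16.97
position: [0.5551, 0.003, 0.0593]
ee_rot: [-0.0, 0.693, 0.72, -0.0]
contact_force: [-0.4, -0.5, 0.1]
width: 0.02
gripper_force: 0.0
```

Request:
{"fn": "apply_moves", "kwargs": {
  "steps": [0,0,-0.2,0,0,0,-0.2,0]
}}

```text
clock: 17.13
position: [0.5551, 0.0028, 0.0575]
ee_rot: [-0.0, 0.694, 0.72, -0.0]
contact_force: [0.5, 0.5, -0.3]
width: 0.0198
gripper_force: 0.0
```

Request:
{"fn": "apply_moves", "kwargs": {
  "steps": [0,0,-0.15,0,0,0,-0.15,0]
}}

```text
clock: 17.3
position: [0.5552, 0.0028, 0.0561]
ee_rot: [-0.0, 0.693, 0.72, -0.0]
contact_force: [-0.8, 0.1, -1.0]
width: 0.0204
gripper_force: 0.0
```

Request:
{"fn": "apply_moves", "kwargs": {
  "steps": [0,0,-0.1,0,0,0,-0.1,0]
}}

```text
clock: 17.47
position: [0.5552, 0.0029, 0.0553]
ee_rot: [0.0, 0.693, 0.72, -0.0]
contact_force: [0.0, -0.6, 0.1]
width: 0.02
gripper_force: 0.1
```

Request:
{"fn": "apply_moves", "kwargs": {
  "steps": [0,0,-0.1,0,0,0,-0.1,0]
}}

```text
clock: 17.63
position: [0.5553, 0.0029, 0.0552]
ee_rot: [0.0, 0.693, 0.721, 0.0]
contact_force: [-2.1, -0.7, 7.1]
width: 0.0203
gripper_force: 3.4
```

```bash
python3 - <<'E'
from w import *
go(21.5,-76,55.5,180)
E
python3 leaf.py | tail -4
```

```text
j now [ 21.15882744 -78.51470778] 55.198468759262525 yaw 179.9709630732756 F [-2.1 -0.7  7.1] w 0.020335638964445922 t 17.6333
shift [0.02 0.25 0.03] 0.029036926724387513
2.8 [113. 106.  90.] 79.0 trim [117. 107.  86.]
2.9 [125. 120. 106.] 77.0 trim [151. 136. 105.]
3.0 [151. 149. 140.] 76.0 trim [174. 156. 118.]
3.1 [179. 181. 177.] 72.0 trim [165. 162. 152.]
```

Request:
{"fn": "apply_moves", "kwargs": {
  "steps": [0,0,-0.1,0,0,0,-0.1,0,0,0,-0.1,0]
}}

```text
clock: 17.93
position: [0.5553, 0.0029, 0.0551]
ee_rot: [0.0, 0.693, 0.721, 0.0]
contact_force: [-3.3, -1.1, 12.8]
width: 0.0202
gripper_force: 6.3
```

Request:
{"fn": "apply_moves", "kwargs": {
  "steps": [0,0,-0.05,0,0,0,-0.05,0,0,0,-0.05,0]
}}

```text
clock: 18.18
position: [0.5553, 0.0028, 0.0551]
ee_rot: [0.001, 0.693, 0.721, 0.0]
contact_force: [-4.3, -1.0, 15.0]
width: 0.02
gripper_force: 7.8
```

The leaf is hard down at z = 55.1 mm, which is the level position. I'll lift away, back off to the starting side and check.

Request:
{"fn": "apply_moves", "kwargs": {
  "steps": [0,0,0.3,0,0,0,2,0,0,0,5,0,0,0,8,0,0,-3,12,0,-1,-7,14,0,-2,-11,14,0,-4,-15,14,0]
}}

```text
clock: 18.85
position: [0.5228, -0.1374, 0.195]
ee_rot: [0.003, 0.693, 0.721, 0.001]
contact_force: [0.9, 0.2, -1.1]
width: 0.02
gripper_force: 0.0
```

Request:
{"fn": "apply_moves", "kwargs": {
  "steps": [-3,-4,0,0,-6,-8,0,0,-9,-12,0,0,-12,-16,0,0,-14,-20,0,0,-16,-24,0,0,-16,-24,0,0,-16,-24,0,0]
}}

```text
clock: 19.52
position: [0.3575, -0.382, 0.1924]
ee_rot: [0.001, 0.696, 0.718, -0.002]
contact_force: [0.0, -0.1, -0.7]
width: 0.02
gripper_force: 0.0
```

```bash
python3 - <<'E'
from w import *
go(0,0,0)
T=get_image("top")[172:248,200:298];S=get_image("scene")
c=calibration("scene");u,v=proj(c,np.array([[.5311,.0305,.03]]))[0].astype(int)
a=cv2.resize(S[v-32:v+32,u-41:u+41],(400,312),interpolation=cv2.INTER_CUBIC)
b=cv2.resize(T,(400,312),interpolation=cv2.INTER_CUBIC)
cv2.imwrite("pics/c8.png",np.hstack([a,b])[:,:,::-1])
E
python3 leaf.py|tail -5
```

```text
j now [-191.44269867 -455.39921958] 192.43067576167843 yaw 179.62240841009654 F [ 0.  -0.1 -0.7] w 0.019973930751201237 t 19.5167
shift [ 17.36  46.25 -19.24] None
2.7 [209. 194. 163.] 53.0 trim [173. 157. 126.]
2.8 [230. 215. 183.] 40.0 trim [194. 174. 135.]
2.9 [234. 224. 198.] 35.0 trim [232. 209. 160.]
3.0 [233. 228. 214.] 35.0 trim [236. 212. 160.]
3.1 [240. 242. 238.] 3.0 trim [200. 195. 181.]
```

View pics/c8.png

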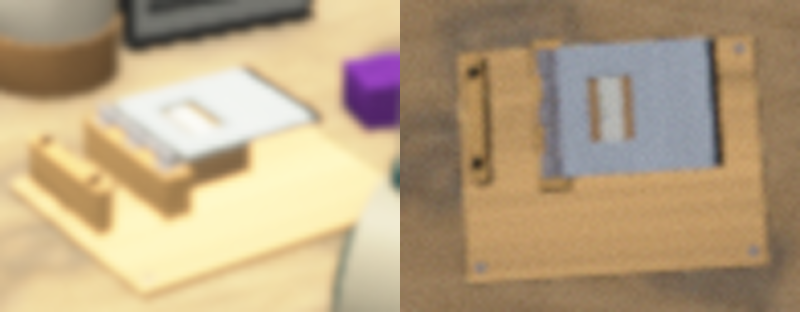

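The leaf lies flat on the box. The label strip shows in the window at (613, 108), and the box is still in its corner.

```bash
python3 -c "
from rig import *
print(sign_off())"
```

```text
the job is handed in; nothing more can be done
None
```

The box is pushed flush against the end stop and the spine, the template leaf is turned over and pressed flat on top of it (up to 15 N), and the job was handed in after about 20 s of the 67 s allowed.

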